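# Gas an opened half bottle at the wine-room counter

## Robot

A 6-joint arm with a two-finger parallel gripper is mounted at the origin on the work surface. World frame = base frame: x ahead of the robot, y to its left, z up, the work surface at z = 0. Lengths are in m, angles in rad, forces in N, time in s.
With the tool pointing down it reaches from about 0.35 to 0.775 m from the base axis. Payload 5.5 kg.
Tool frame: the origin (TCP) lies on the centre line of the jaws, within the pads' length; the fingertips stand 11 mm ahead of it and the grasp point (between the pads) lies 8 mm behind it; z points along the fingers, y is the line along which they close (so a half turn about z gives the same grasp; the last joint's range is limited). The gripper opens to 85 mm and grips with 20 to 120 N. Pads are 22 mm wide; open, the fingers measure 114 mm over their backs; the gripper's body (76 mm by 85 mm) begins 54 mm behind the grasp point. The pads swing forward as they close: fully open they stand 13 mm farther back than shut.
Start: joints at [-1.297, 0.313, 0.046, 1.304, 0, 1.431], TCP at [0.231, -0.527, 0.242] pointing down, gripper open.
Joint ranges: [-2.76, 2.76], [-0.86, 1.69], [-1.03, 1.26], [-2.2, 2.34], [-1.47, 1.5], [-3.14, 3.14]. Speed limits (rad/s): [2.57, 2.57, 3.14, 3.14, 3.14, 3.14].

## Interface

Orientations are given as a unit quaternion [w, x, y, z].
In Python, from workcell import env, viewer, order, models gives the robot as it stands.
- The arm moves only by the tool drive_tool, never from a script. Its argument "series" is a list that holds one entry, the list of rows, each a list of 6 numbers: the shift along the tool's x, y, z each as a share of 120 mm, from -1 to 1, then the turn, a rotation vector about the tool's x, y, z each as a share of 180 degrees, from -1 to 1. A call has 1 to 20 rows; each row shifts and turns the commanded pose from where the row before left it, along the tool's axes as they then stand; what a row does not reach is not made up. A row lasts 1/8 s, in which the tool goes at most 62.5 mm and 10.7 degrees, less where a joint would pass 70% of its speed; a pose out of reach is approached as far as the arm can. A call with a number of a shift or a turn outside -1 to 1 is refused whole. A call with a gripper value outside its range is refused whole. "jaw" is the opening, from -1 (shut) to 1 (fully open), set as the call begins (left out, the last holds). The fingers move at their own pace and stop on an object; "grip_force" is the grip in N (left out, the last holds). Time passes only in rows, so rows that do not move let the fingers close. It gives the time, the measured TCP pose, the force, the opening and the grip force at its end, in the units of the state.
- env.get_state(): the state, without advancing time (a new reading comes with each control period).
- viewer.read_camera(name): name is "scene" or "top" or "wrist"; returns the picture (480x640x3 uint8, red, green, blue); there is no depth.
- viewer.camera_info(name): a dict with "intrinsics" (3x3 intrinsics, pixels), "R" (3x3) and "t" (3): a world point X has camera coordinates R X + t; the wrist camera has in their place "T_tool_cam" (4x4, takes a point from camera to tool coordinates, whose origin is the TCP and whose axes are the flange's). Camera axes: x right, y down, z forward; pixel columns grow to the right and rows downward; lengths in m; the calibration is good to about 2 mm. A picture is of the moment at which its call begins: read the wrist's pose just before it. camera_info takes no time and is no camera call.
- order.hand_in(): hands the job in; it is judged then, once.
Trained networks look in the newest picture that a camera, given by its name, has taken for a name from the list of things; names that differ only in an ending like _2 or _b are one class to them, and where a whole thing is asked for, a point or a joint stands for the part that bears it (a point fixed in the world has none). Each returns a list of dicts, best first, with "score" (0 to 1); they miss things now and then, are a little off and sometimes report something else, mostly with a low value. They report only what shows in the picture. A call takes as long as a camera call. They do not tell look-alikes from the thing itself.
- models.silhouettes(label, camera): "region" (480x640 bool, what is visible of it) and "location" ([column, row] in pixels, amid what is visible of it).
The state is a dict: "clock": time; "joint_pos": joint angles; "qvel": joint speeds; "tau": joint torques, N m; "tcp_pos": TCP position; "orientation": TCP orientation; "wrist_force": force on the tool from outside, world axes, zero at the start; "ft_torque": the same for the moment, N m; "finger_gap": finger opening in m; "grip_force": force on a finger pad.
Only numpy, scipy, OpenCV 4.12 (cv2) and the standard library are available. Lean on these libraries where they do the work, as an engineer would, in place of code of your own. Each camera call takes 0.05 s, during which the arm holds its last target. There are 200 camera calls.

## Task

Preserve the opened half bottle: keeping it upright, stand it on the counter with its mouth directly under the outlet of the gas can's tube and let go of it. Then press the can's cap slowly and fully down, without forcing it, hold it there for about a second and let it spring back, and finally start the freshness timer with a full press and release of its button. Leave the bottle under the outlet and everything else on the counter where it is.

Things in the scene. Friction and masses are not known exactly. Their poses are not given: they have to be found in the camera images.
- wine: the opened half bottle, the only one with a bare open mouth: dark green glass, 240 mm tall, loose, 0.35 to 0.63 kg, standing at the left or right. Origin: centre of its underside, z up. Body 62 mm across up to 142 mm, then the shoulder; straight neck 27.6 mm across from 184 to 231 mm up; lip 29.6 mm across above that
- mouth (a point): the centre of the opened bottle's mouth, 240 mm above its underside on its axis
- station: the gassing stand, fixed, in a new place and direction each time: dark steel base 125 x 105 x 12 mm reaching only 51 mm forward, post 58 mm behind the can's axis, 223 mm tall, band clamp holding an upright aluminium gas can 65 mm across that does not give. Origin: on the counter on the can's axis; its -x axis points to the outlet. The white press cap tops the can, on that axis
- under_outlet (a point): the point on the bare counter plumb below the outlet, 105 mm from the can's axis along the stand's -x. From the cap a 6 mm steel tube runs level along -x, its underside 17 mm below the cap's top, and turns down at its end: the outlet. The can's height in its clamp is new each time and not measured: the outlet's end is 261 to 286 mm above the counter
- cap (a joint): how far the gas can's press cap (33 mm across) is pressed: 0 at rest, 0.007 m fully down on its stop; the tube goes down with it. Its spring pushes back with 4 N at first, 9 N fully down; over 40 N, even for a moment, harms the valve, so come onto the stop at under 20 mm/s. At rest its top is 285 to 310 mm above the counter: new each time and not measured, 24 mm above the outlet's end
- timer_button_top (a point): centre of the top of the freshness timer's button, at rest 60 mm above the counter; moves with it. The timer is a grey plastic block 85 x 78 x 38 mm with a small display, fixed to the counter; the round grey button, 34 mm across, stands 10 mm out of a black collar on it, 14 mm off the block's centre, away from the display
- timer_button (a joint): how far the timer's button is pressed: 0 at rest, 0.006 m fully down; about 1.5 N at first, 5 N fully down
- closed_bottle: bystander: a half bottle of the same shape, closed with a dark wooden T-stopper, 258 mm tall; origin at the centre of its underside. Stands where the opened one does not
- cork_bowl: bystander: a white bowl of corks, 96 mm across and 32 mm high (corks up to 45 mm); origin at the centre of its underside. It and the timer stand at the left and right of the stand, either way round
- tumbler: bystander: a glass tumbler, 76 mm across, 92 mm high, standing; origin at the centre of its underside
- spare_can: bystander: a spare gas can with its white overcap on, 65 mm across, 232 mm tall, not in any stand; origin at the centre of its underside
- brush: bystander: a bench brush, 260 mm long, 53 mm high, lying bristles down; origin below the joint of head and handle, the head 120 mm along -x, the handle 139 mm along +x
- corkscrew: bystander: a folded corkscrew, 112 x 14 x 29 mm, lying at the right; origin at the centre of its underside, length along x
Not all that is in view belongs to the job. What is shaped like the wine but yellow is not meant.

How it is judged:
By the outcome, as a careful person would: the job done as asked, in the order asked, and still so for the second after the job is handed in, with the robot touching nothing.
It also fails if it takes over 64 s, if anything falls off the work surface, if the arm or the gripper's body presses on something with over 40 N, if the wrist force passes 120 N, or if a joint passes its speed limit or range.

## Working session

There is one attempt and no reset: what is moved stays moved. The work goes in short steps, Python scripts to look and compute and a tool call to move; the robot and the scene stay as the last step left them, time stands still between calls to the robot, and variables do not carry over. Pictures are saved under pics/ and viewed, at most 10 in all, crops included, and the job is handed in when it is done.

Besides the shell and the picture viewer there is one more tool, called after "Call:" as name(argument=value, ...), one argument or row to a line, values as JSON. drive_tool: Moves the arm, as the interface text tells. Its arguments: {"type":"object","properties":{"series":{"type":"array"},"jaw":{"type":"number"},"grip_force":{"type":"number"}},"required":["series"]}

```bash
ls; mkdir -p pics; python3 - <<'E'
from workcell import env, viewer, order, models
import cv2, numpy as np
s=env.get_state(); print(s)
for n in ("scene","top","wrist"):
    im=viewer.read_camera(n); cv2.imwrite(f"pics/{n}0.png",im[:,:,::-1]); print(n,viewer.camera_info(n))
a=cv2.imread("pics/scene0.png");b=cv2.imread("pics/top0.png")
for lab in ["wine","station","cap","timer_button","closed_bottle","cork_bowl","tumbler","spare_can","brush","corkscrew"]:
    for c in ("scene","top"):
        r=models.silhouettes(lab,c)
        print(lab,c,[(round(float(d["score"]),2),np.round(d["location"]).tolist(),int(d["region"].sum())) for d in r[:4]])
E
```

```text
pics
{'clock': 0.0, 'joint_pos': array([-1.29660862e+00,  3.14014402e-01,  4.49610615e-02,  1.30361825e+00,
        3.90370865e-05,  1.43120411e+00]), 'qvel': array([ 0.00133193, -0.00147168,  0.00074816,  0.00123394, -0.00031305,
       -0.00057493]), 'tau': array([ 2.05478591e-04, -4.80620921e+01,  2.98536676e+01,  1.92865531e-02,
       -5.37056428e-05, -2.81146072e-06]), 'tcp_pos': array([ 0.23105946, -0.52598012,  0.24139358]), 'orientation': array([-9.36822223e-04,  9.78674076e-01,  2.05417073e-01, -4.35785583e-05]), 'wrist_force': array([0.18013182, 0.45226473, 0.35517378]), 'ft_torque': array([0.03097133, 0.00987053, 0.00285197]), 'grip_force': 0.0, 'finger_gap': 0.08524088343462166}
scene {'intrinsics': array([[472.34095066,   0.        , 327.86346168],
       [  0.        , 472.34095066, 242.07258857],
       [  0.        ,   0.        ,   1.        ]]), 'R': array([[-0.4783634 ,  0.87800843,  0.01642123],
       [ 0.61343961,  0.34748277, -0.70918797],
       [-0.62837911, -0.32917613, -0.70482818]]), 't': array([ 0.24231792, -0.20033603,  1.47547208])}
top {'intrinsics': 
[... 1312 characters left out ...]
 top [(0.49, [305.0, 227.0], 177)]
timer_button scene [(0.67, [438.0, 296.0], 170)]
timer_button top [(0.43, [229.0, 276.0], 107)]
closed_bottle scene [(0.58, [486.0, 344.0], 2598)]
closed_bottle top [(0.58, [180.0, 237.0], 763)]
cork_bowl scene [(0.68, [263.0, 223.0], 756)]
cork_bowl top [(0.74, [411.0, 290.0], 924), (0.6, [307.0, 233.0], 1581)]
tumbler scene [(0.87, [204.0, 290.0], 1331)]
tumbler top [(0.89, [397.0, 181.0], 653)]
spare_can scene [(0.61, [337.0, 355.0], 2970)]
spare_can top [(0.69, [263.0, 164.0], 826)]
brush scene [(0.64, [411.0, 413.0], 2880)]
brush top [(0.93, [214.0, 179.0], 1072)]
corkscrew scene [(0.74, [219.0, 220.0], 318)]
corkscrew top [(0.47, [453.0, 273.0], 247)]
```

View pics/scene0.png

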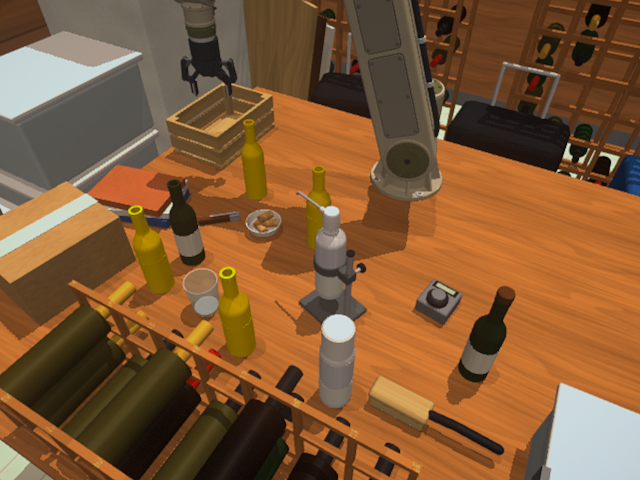

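View pics/top0.png

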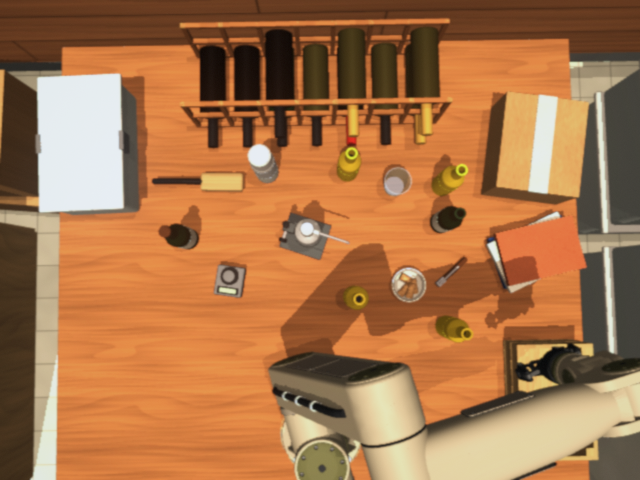

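The opened bottle (dark, bare mouth) is at scene (184,226) and top (450,218). The closed one is at scene (486,344). Four yellow look-alikes are standing around it. The tube runs right in the top view, from the cap at (307,228) to about (347,241). The timer is at top (229,278).

```bash
cat > h.py <<'E'
from workcell import env, viewer, order, models
import cv2, numpy as np
from scipy.optimize import minimize, least_squares
from scipy.spatial.transform import Rotation as Ro
CI={n:viewer.camera_info(n) for n in ("scene","top")}
def proj(c,X):
    i=CI[c]; p=(np.atleast_2d(X)@i["R"].T+i["t"])@i["intrinsics"].T
    return p[:,:2]/p[:,2:]
def ray_z(c,px,z):
    i=CI[c]; d=i["R"].T@np.linalg.solve(i["intrinsics"],[*px,1]); o=-i["R"].T@i["t"]
    return o+d*(z-o[2])/d[2]
BOT=[(0,.031),(.142,.031),(.155,.029),(.170,.02),(.184,.0138),(.231,.0138),(.231,.0148),(.24,.0148)]
def revolve(c,x,y,prof):
    m=np.zeros((480*4,640*4),np.uint8); a=np.linspace(0,2*np.pi,40)
    P=[proj(c,np.c_[x+r*np.cos(a),y+r*np.sin(a),a*0+z]) for z,r in prof]
    for p,q in zip(P,P[1:]):
        cv2.fillConvexPoly(m,cv2.convexHull(((np.r_[p,q]+.5)*4).astype(np.int32)),255)
    return cv2.resize(m,(640,480),interpolation=cv2.INTER_AREA)/255.
def fit(x0,masks,prof):
    def f(v):
        L=0
        for c,m in masks.items():
            r=revolve(c,v[0],v[1],prof); L+=1-np.minimum(r,m).sum()/np.maximum(r,m).sum()
        return L
    b=minimize(f,x0,method="Nelder-Mead",options=dict(initial_simplex=[x0,[x0[0]+.01,x0[1]],[x0[0],x0[1]+.01]],xatol=2e-4))
    return b.x,b.fun
def tri(uvs):
    A=[];B=[]
    for c,(u,v) in uvs.items():
        i=CI[c];P=i["intrinsics"]@np.c_[i["R"],i["t"]]
        for k,w in ((0,u),(1,v)): A.append(P[k,:3]-w*P[2,:3]);B.append(w*P[2,3]-P[k,3])
    return np.linalg.lstsq(np.array(A),np.array(B),rcond=None)[0]
E
cat > a.py <<'E'
from h import *
for c in CI: viewer.read_camera(c)
M={}
for lab,prof,pts in [("wine",BOT,None),("closed_bottle",BOT[:-1]+[(.232,.0148),(.234,.016),(.258,.016)],None),("spare_can",[(0,.0325),(.19,.0325),(.232,.0325)],None),("tumbler",[(0,.03),(.092,.038)],None),("cork_bowl",[(0,.03),(.032,.048)],None)]:
    S={c:models.silhouettes(lab,c) for c in CI}
    best=[]
    for d in S["top"][:6]:
        for e in S["scene"][:6]:
            x0=ray_z("top",d["location"],.1 if prof[-1][0]>.1 else .03)[:2]
            if np.linalg.norm(proj("scene",[*x0,.1])-e["location"])>45: continue
            v,f=fit(x0,{"top":d["region"],"scene":e["region"]},prof); best.append((round(f,2),np.round(v,4).tolist(),np.round(d["location"]).tolist(),np.round(e["location"]).tolist()))
    print(lab,*sorted(best)[:8],sep="\n  ")
for lab in ("timer_button","cap"):
    for c in CI: 
        d=models.silhouettes(lab,c)[0]; ys,xs=np.where(d["region"]); print(lab,c,xs.min(),xs.max(),ys.min(),ys.max(),d["location"])
for c,px in (("scene",(437,293)),("top",(230,275))): print(c,"btn",ray_z(c,px,.06))
a=cv2.imread("pics/scene0.png")[180:330,270:420];b=cv2.imread("pics/top0.png")[195:295,205:365]
a=cv2.resize(a,(600,600),interpolation=cv2.INTER_CUBIC)
cv2.imwrite("pics/c1.png",a);cv2.imwrite("pics/c2.png",cv2.resize(b,(800,500),interpolation=cv2.INTER_CUBIC))
E
python3 a.py
```

```text
wine
  (np.float64(0.09), [0.6978, -0.3593], [446.0, 182.0], [152.0, 254.0])
  (np.float64(0.12), [0.5897, -0.3519], [447.0, 219.0], [184.0, 227.0])
  (np.float64(0.17), [0.2928, -0.3588], [452.0, 328.0], [251.0, 164.0])
  (np.float64(0.18), [0.744, -0.0857], [348.0, 164.0], [233.0, 318.0])
  (np.float64(0.44), [0.3809, -0.0976], [352.0, 297.0], [313.0, 208.0])
  (np.float64(1.04), [0.5891, -0.3509], [447.0, 219.0], [152.0, 254.0])
  (np.float64(1.04), [0.6966, -0.3584], [446.0, 182.0], [184.0, 227.0])
closed_bottle
  (np.float64(0.12), [0.5528, 0.3752], [180.0, 236.0], [486.0, 341.0])
spare_can
  (np.float64(0.23), [0.7427, 0.1448], [262.0, 162.0], [334.0, 356.0])
tumbler
  (np.float64(0.12), [0.6974, -0.22], [395.0, 180.0], [204.0, 293.0])
cork_bowl
  (np.float64(0.17), [0.4123, -0.2509], [411.0, 286.0], [263.0, 222.0])
timer_button scene 430 445 289 302 [438.3, 291.5]
timer_button top 223 235 269 281 [228.9, 278.6]
cap scene 297 339 192 231 [329.0, 217.2]
cap top 301 348 222 243 [308.0, 230.2]
scene btn [0.44439552 0.24725853 0.06      ]
top btn [0.44473651 0.24793654 0.06      ]
```

View pics/c1.png

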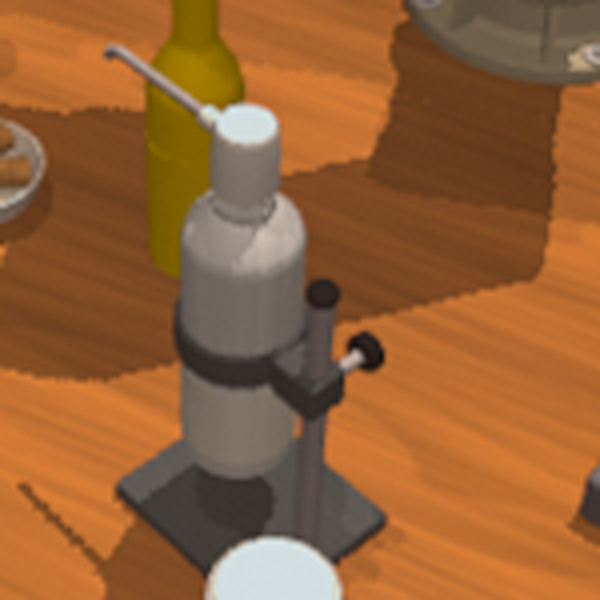

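View pics/c2.png

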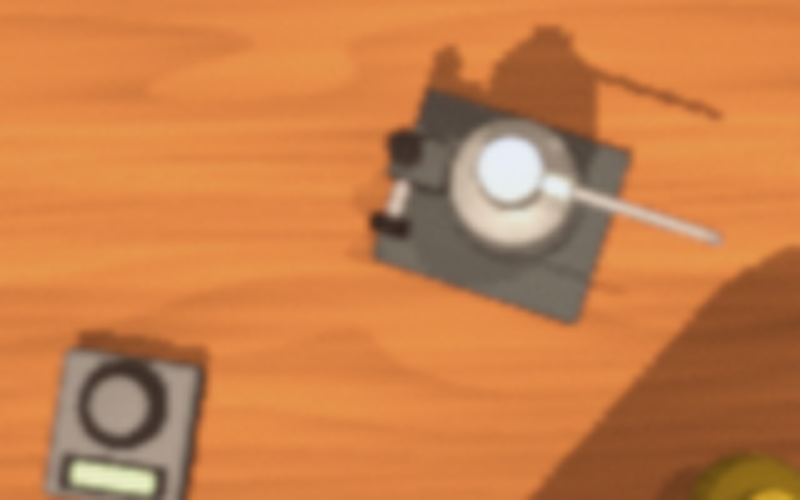

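```bash
cat > b.py <<'E'
from h import *
obs=[]
def T(v,p): 
    c,s=np.cos(v[2]),np.sin(v[2]); return np.array([v[0]+c*p[0]-s*p[1],v[1]+s*p[0]+c*p[1],p[2]])
base=[(427,88),(632,150),(577,325),(372,260)]
base=[((a+.5)/5-.5+205,(b+.5)/5-.5+195) for a,b in base]
# top corners: image right=-y. front (-x of stand) = right side: corners order  back-left.. 
loc=[(.074,.0,0)]
def res(v,full=False):
    h=v[3]; e=[]
    ex=[("scene",(331.6,210.4),(0,0,h)),("top",(306.8,228.6),(0,0,h)),
        ("scene",(297.9,192.3),(-.105,0,h-.020)),("top",(348.2,242.3),(-.1075,0,h-.020))]
    # stand +x ~ world +y (image left); stand +y ~ world -x (image down)
    for px,(a,b) in zip(base,[(.074,-.0525),(-.051,-.0525),(-.051,.0525),(.074,.0525)]): ex.append(("top",px,(a,b,.012)))
    for c,px,p in ex: e.append(proj(c,T(v,p))[0]-px)
    return np.concatenate(e)
r=least_squares(res,[.55,.02,1.4,.3],loss="soft_l1"); v=r.x
print("station",v,"yaw deg",np.degrees(v[2])); print(res(v).reshape(-1,2).round(1).tolist())
print("under",T(v,(-.105,0,0)),"outlet dir",-np.cos(v[2]),-np.sin(v[2]))
print("tri cap",tri({"scene":(331.6,210.4),"top":(306.8,228.6)}),"tri tube end",tri({"scene":(297.9,192.3),"top":(348,242)}))
print(env.get_state()["clock"])
E
python3 b.py
```

```text
station [0.55061128 0.02895566 1.24699247 0.29486167] yaw deg 71.44740547505151
[[1.0, -0.2], [-0.2, -0.4], [-0.2, 0.4], [1.1, 0.2], [-0.1, -0.5], [0.4, 0.3], [0.3, 0.1], [-0.4, -0.1]]
under [ 0.5172029 -0.0705877  0.       ] outlet dir -0.3181750340486798 -0.948031986648194
tri cap [0.55021656 0.02777099 0.2933699 ] tri tube end [ 0.51752874 -0.06979518  0.27635025]
1.95
```

```bash
cat > plan.py <<'E'
from h import *
import json
def pose():
    s=env.get_state(); q=s["orientation"]; return s["tcp_pos"],Ro.from_quat([q[1],q[2],q[3],q[0]]),s
def side(yaw,tilt,camdown=True):
    y,t=np.radians([yaw,tilt]); z=np.array([np.cos(t)*np.cos(y),np.cos(t)*np.sin(y),-np.sin(t)])
    x=np.array([-np.sin(t)*np.cos(y),-np.sin(t)*np.sin(y),-np.cos(t)])*(1 if camdown else -1)
    return Ro.from_matrix(np.c_[x,np.cross(z,x),z])
def rows(wps,p=None,R=None,dm=.045,da=9.,nd=3):
    p0,R0,_=pose(); p=p0 if p is None else p; R=R0 if R is None else R; out=[]
    for q,S in wps:
        q=np.array(q,float); S=R if S is None else S
        n=int(max(1,np.ceil(np.linalg.norm(q-p)/dm),np.ceil(np.degrees((R.inv()*S).magnitude())/da)))
        for k in range(n):
            f=1/(n-k); sh=np.round(R.inv().apply((q-p)*f)/.12,nd); tv=np.round((R.inv()*S).as_rotvec()*f/np.pi,nd)
            p=p+R.apply(sh*.12); R=R*Ro.from_rotvec(tv*np.pi); out.append([*map(float,sh),*map(float,tv)])
    print(len(out),json.dumps(out)); print("end",p.round(4),np.degrees(np.arccos((R.inv()*wps[-1][1]).as_matrix()[0,0]) if wps[-1][1] is not None else 0))
    return p,R
E
python3 - <<'E'
from plan import *
print(ray_z("top",(358,298),.236), ray_z("top",(460,212),.24))
S=side(-30,25); d=S.as_matrix()[:,2]
g=np.array([.5897,-.3519,.21]); h=np.array([np.cos(np.radians(-30)),np.sin(np.radians(-30)),0])
tcp=g+.008*d; print("grasp tcp",tcp,"pre",tcp-.12*h)
p,R=rows([((.30,-.40,.40),None),((.36,-.30,.40),S)])
E
```

```text
[ 0.38181362 -0.09368833  0.236     ] [ 0.5897891  -0.35002251  0.24      ]
grasp tcp [ 0.59597908 -0.35552523  0.20661905] pre [ 0.49205604 -0.29552523  0.20661905]
21 [[0.19, -0.147, -0.263, 0.0, 0.0, 0.0], [0.19, -0.147, -0.263, 0.0, 0.0, 0.0], [0.19, -0.147, -0.263, 0.0, 0.0, 0.0], [0.189, -0.147, -0.263, 0.0, 0.0, 0.0], [0.19, -0.147, -0.262, 0.0, 0.0, 0.0], [0.05, -0.035, -0.0, -0.024, -0.012, -0.038], [0.053, -0.029, -0.004, -0.024, -0.012, -0.038], [0.056, -0.022, -0.008, -0.024, -0.012, -0.038], [0.058, -0.014, -0.012, -0.024, -0.012, -0.038], [0.059, -0.006, -0.015, -0.024, -0.012, -0.038], [0.058, 0.002, -0.017, -0.024, -0.012, -0.038], [0.057, 0.01, -0.019, -0.024, -0.013, -0.038], [0.054, 0.018, -0.02, -0.024, -0.013, -0.038], [0.051, 0.026, -0.021, -0.025, -0.012, -0.038], [0.046, 0.034, -0.02, -0.024, -0.012, -0.039], [0.041, 0.04, -0.019, -0.025, -0.013, -0.039], [0.035, 0.047, -0.017, -0.024, -0.013, -0.038], [0.029, 0.051, -0.015, -0.025, -0.012, -0.038], [0.022, 0.056, -0.011, -0.024, -0.012, -0.039], [0.014, 0.058, -0.008, -0.025, -0.013, -0.038], [0.007, 0.06, -0.003, -0.024, -0.013, -0.039]]
end [ 0.36 -0.3   0.4 ] 0.08749403596324153
```

Call:
drive_tool(
  series=[
    [[0.19,-0.147,-0.263,0,0,0],[0.19,-0.147,-0.263,0,0,0],[0.19,-0.147,-0.263,0,0,0],[0.35,-0.05,-0.263,0,0,0],[0.35,-0.05,-0.263,0,0,0],[0,0,0,-0.0261,-0.0131,-0.0409],[0,0,0,-0.0261,-0.0131,-0.0409],[0,0,0,-0.0261,-0.0131,-0.0409],[0,0,0,-0.0261,-0.0131,-0.0409],[0,0,0,-0.0261,-0.0131,-0.0409],[0,0,0,-0.0261,-0.0131,-0.0409],[0,0,0,-0.0261,-0.0131,-0.0409],[0,0,0,-0.0261,-0.0131,-0.0409],[0,0,0,-0.0261,-0.0131,-0.0409],[0,0,0,-0.0261,-0.0131,-0.0409],[0,0,0,-0.0261,-0.0131,-0.0409],[0,0,0,-0.0261,-0.0131,-0.0409],[0,0,0,-0.0261,-0.0131,-0.0409],[0,0,0,-0.0261,-0.0131,-0.0409],[0,0,0,-0.0261,-0.0131,-0.0409]],
  ],
  jaw=1,
)

```text
clock: 4.45
tcp_pos: [0.3444, -0.4051, 0.4002]
orientation: [0.521, 0.212, 0.815, -0.138]
wrist_force: [-0.0, 0.1, 0.3]
finger_gap: 0.0853
grip_force: 0.0
```

```bash
python3 - <<'E'
from plan import *
p,R,s=pose(); print(p,s["joint_pos"],s["clock"])
S=side(-30,25); tcp=np.array([.59598,-.3555,.2066]); h=np.array([.866,-.5,0]); print("rot err deg",np.degrees((R.inv()*S).as_rotvec()))
a,b=rows([(tcp-.12*h,S)]); rows([(tcp,S)],a,b,dm=.02)
E
```

```text
[ 0.34437372 -0.40512202  0.40022396] [-1.44495305 -0.44940299 -0.81117641  0.29630963  0.81673996 -0.51830204] 4.45
rot err deg [0.53965283 0.24866514 0.54660222]
6 [[0.199, 0.234, 0.207, 0.0, 0.0, 0.001], [0.2, 0.234, 0.207, 0.001, 0.0, 0.0], [0.2, 0.234, 0.206, 0.001, 0.0, 0.001], [0.201, 0.235, 0.206, 0.0, 0.0, 0.0], [0.201, 0.234, 0.205, 0.001, 0.001, 0.001], [0.202, 0.235, 0.206, 0.0, 0.0, 0.0]]
end [ 0.4921 -0.2955  0.2066] 0.06864684221204909
6 [[-0.07, -0.0, 0.151, 0.0, 0.0, 0.0], [-0.07, -0.0, 0.151, 0.0, 0.0, 0.0], [-0.07, -0.0, 0.151, 0.0, 0.0, 0.0], [-0.071, -0.0, 0.151, 0.0, 0.0, 0.0], [-0.07, -0.0, 0.151, 0.0, 0.0, 0.0], [-0.071, -0.0, 0.151, 0.0, 0.0, 0.0]]
end [ 0.596  -0.3555  0.2067] 0.06864684221204909
```

Call:
drive_tool(
  series=[
    [[0.2,0.234,0.206,0.0005,0.0002,0.0005],[0.2,0.234,0.206,0.0005,0.0002,0.0005],[0.2,0.234,0.206,0.0005,0.0002,0.0005],[0.2,0.234,0.206,0.0005,0.0002,0.0005],[0.2,0.234,0.206,0.0005,0.0002,0.0005],[0.2,0.234,0.206,0.0005,0.0002,0.0005],[0,0,0,0,0,0]],
  ],
)

```text
clock: 5.32
tcp_pos: [0.5141, -0.32, 0.2536]
orientation: [0.488, 0.22, 0.836, -0.122]
wrist_force: [-0.8, -1.3, 0.0]
finger_gap: 0.0855
grip_force: 0.0
```

```bash
python3 - <<'E'
from plan import *
p,R,s=pose(); print(p,s["joint_pos"],s["clock"])
S=side(-30,25); tcp=np.array([.59598,-.3555,.2066]);  print("rot err deg",np.degrees((R.inv()*S).as_rotvec()))
rows([(tcp,S)],dm=.02)
im=viewer.read_camera("wrist"); cv2.imwrite("pics/w1.png",im[:,:,::-1])
i=viewer.camera_info("wrist"); Tc=i["T_tool_cam"]
for P in ([.5897,-.3519,.24],[.5897,-.3519,.19]):
    c=Tc[:3,:3].T@(R.inv().apply(np.array(P)-p)-Tc[:3,3]); u=i["intrinsics"]@c; print(u[:2]/u[2])
E
```

```text
[ 0.51408317 -0.31999358  0.25356131] [-0.82286796 -0.15860697 -1.02739706 -0.32996324  0.27754527 -0.14887233] 5.325
rot err deg [ 1.04982078 -4.57738662 -0.21507703]
6 [[-0.004, 0.012, 0.14, 0.001, -0.004, -0.0], [-0.002, 0.012, 0.139, 0.001, -0.004, -0.0], [-0.001, 0.012, 0.14, 0.001, -0.004, -0.0], [0.001, 0.013, 0.139, 0.001, -0.004, -0.0], [0.003, 0.013, 0.139, 0.001, -0.005, -0.001], [0.006, 0.014, 0.14, 0.001, -0.004, -0.0]]
end [ 0.596  -0.3555  0.2065] 0.08491351426875857
[344.07094567 310.50767636]
[342.30368665 221.17746076]
```

View pics/w1.png

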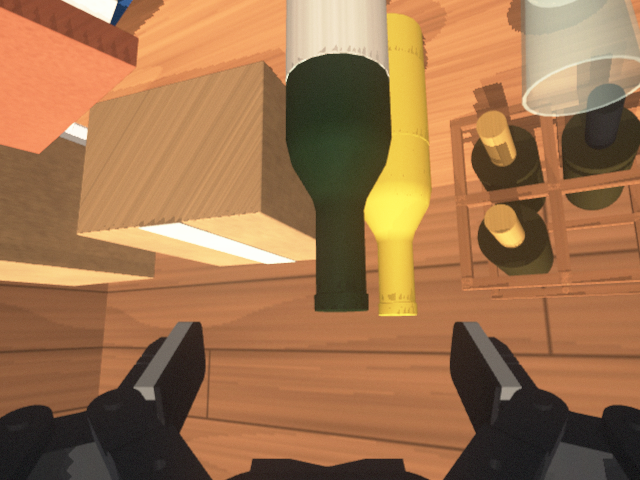

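```bash
cat > kin.py <<'E'
from plan import *
D=[([-1.29660862,.314014402,.0449610615,1.30361825,0,1.43120411],[.23105946,-.52598012,.24139358],[-9.36822223e-04,9.78674076e-01,2.05417073e-01,-4.35785583e-05]),
([-1.44495305,-0.44940299,-0.81117641,0.29630963,0.81673996,-0.51830204],[0.34437372,-0.40512202,0.40022396],[.521,.212,.815,-.138]),
([-0.82286796,-0.15860697,-1.02739706,-0.32996324,0.27754527,-0.14887233],[0.51408317,-0.31999358,0.25356131],[.488,.22,.836,-.122])]
LO=np.array([-2.76,-.86,-1.03,-2.2,-1.47,-3.14]);HI=np.array([2.76,1.69,1.26,2.34,1.5,3.14])
def fk(q,k):
    a,L1,L2,L3,h,lat,of,az=k[:8]
    J1=Ro.from_euler("z",q[0]+az); u=lambda t:np.array([np.sin(t),0,np.cos(t)])
    t2=q[1]; t3=np.pi/2+q[1]-q[2]; P=np.pi/2+q[1]-q[2]+q[3]
    W=np.array([a,lat,h])+L1*u(t2)+of*u(t3-np.pi/2)+L2*u(t3)
    R=J1*Ro.from_euler("y",P)*Ro.from_euler("x",k[8]*q[4])*Ro.from_euler("z",np.pi+q[5])
    return J1.apply(W)+R.apply([0,0,L3]),R
def resid(k):
    e=[]
    for q,p,o in D:
        P,R=fk(q,k); e+=list((P-p)*1e3); e+=list((R.inv()*Ro.from_quat([o[1],o[2],o[3],o[0]])).as_rotvec()*200)
    return np.array(e+list((np.array(k[:8])-K0[:8])*.3))
K0=np.array([0,.4,.35,.25,.3,.08,0,0,1.])
def getk():
    best=None
    for s in (1,-1):
        r=least_squares(lambda k:resid([*k,s]),K0[:8])
        if best is None or r.cost<best[0]: best=(r.cost,[*r.x,s])
    return best
def ik(p,S,k,n=6):
    b=None; rng=np.random.default_rng(0)
    for i in range(n):
        q0=[np.arctan2(p[1],p[0]),.2,-.5,.3,0,0] if i==0 else rng.uniform(LO*.6,HI*.6)
        f=lambda q:(lambda A:np.r_[(A[0]-p)*1e3,(A[1].inv()*S).as_rotvec()*200])(fk(q,k))
        r=least_squares(f,np.clip(q0,LO+.01,HI-.01),bounds=(LO,HI),max_nfev=60)
        if b is None or r.cost<b[0]: b=(r.cost,r.x)
        if b[0]<.5: break
    return b
E
python3 - <<'E'
from kin import *
c,k=getk(); print(c,np.round(k,4)); print(resid(k)[:18].round(1))
k=np.array(k); np.save("k.npy",k)
g=np.array([.5172,-.0706,.215])
for up in (True,False):
  for tilt in (0,15,25,35,45,55):
    o=[]
    for yaw in range(-90,100,15):
        S=side(yaw,tilt,up); b=ik(g+S.apply([0,0,.008]),S,k,3); o.append(f"{yaw}:{b[0]:.0f}"+("*" if b[0]<2 else ""))
    print("down" if up else "up",tilt,*o)
E
```

```text
151855.25626506066 [-0.9428  0.0104  0.4495  0.3041  0.8916 -0.0717 -0.238   3.1478  1.    ]
[-4.400e+00 -2.000e+00  7.000e+00  7.000e-01  1.000e-01  1.200e+00
  5.200e+00  1.200e+00 -8.300e+00  1.243e+02 -2.181e+02 -2.650e+02
 -6.000e-01 -2.000e-01  1.300e+00  5.920e+01 -3.929e+02 -1.118e+02]
down 0 -90:12396 -75:15767 -60:20020 -45:25174 -30:31000 -15:36842 0:36649 15:30781 30:24973 45:19849 60:15629 75:12289 90:9776
down 15 -90:7919 -75:10777 -60:14381 -45:18623 -30:23164 -15:27078 0:26972 15:23001 30:18460 45:14237 60:10660 75:7828 90:5706
down 25 -90:5678 -75:8148 -60:11245 -45:14794 -30:18417 -15:21195 0:21130 15:18292 30:14660 45:11123 60:8046 75:5600 90:3774
down 35 -90:3974 -75:6038 -60:8575 -45:11398 -30:14125 -15:16003 0:15963 15:14035 30:11293 45:8476 60:5953 75:3909 90:2397
down 45 -90:2746 -75:4376 -60:6334 -45:8438 -30:10353 -15:11560 0:11536 15:10292 30:8362 45:6259 60:4310 75:2694 90:1496
down 55 -90:1907 -75:3098 -60:4489 -45:5922 -30:7152 -15:7878 0:7864 15:7114 30:5871 45:4437 60:3050 75:1869 90:975
up 0 -90:12396 -75:15767 -60:20020 -45:25174 -30:31000 -15:36842 0:36649 15:30781 30:24973 45:19849 60:15629 75:12289 90:9776
up 15 -90:7919 -75:10777 -60:14381 -45:18623 -30:23164 -15:27078 0:26972 15:23001 30:18460 45:14237 60:10660 75:7828 90:5706
up 25 -90:5678 -75:8148 -60:11245 -45:14794 -30:18417 -15:21195 0:21130 15:18292 30:14660 45:11123 60:8046 75:5600 90:3774
up 35 -90:3974 -75:6038 -60:8575 -45:11398 -30:14125 -15:16003 0:15963 15:14035 30:11293 45:8476 60:5953 75:3909 90:2397
up 45 -90:2746 -75:4376 -60:6334 -45:8438 -30:10353 -15:11560 0:11536 15:10292 30:8362 45:6259 60:4310 75:2694 90:1496
up 55 -90:1907 -75:3098 -60:4489 -45:5922 -30:7152 -15:7878 0:7864 15:7114 30:5871 45:4437 60:3050 75:1869 90:975
```

```bash
sed -i 's/np.pi+q\[5\]/q[5]/' kin.py; cat > ikscan.py <<'E'
from kin import *
c,k=getk(); print(c,np.round(k,4)); print(resid(k)[:18].round(1))
k=np.array(k); np.save("k.npy",k)
g=np.array([.5172,-.0706,.215])
for up in (True,False):
  for tilt in (0,15,25,35,45,55):
    o=[]
    for yaw in range(-90,100,15):
        S=side(yaw,tilt,up); b=ik(g+S.apply([0,0,.008]),S,k,3); o.append(f"{yaw}:{b[0]:.0f}"+("*" if b[0]<2 else ""))
    print("down" if up else "up",tilt,*o)
E
python3 ikscan.py
```

```text
226.10303855919253 [ 0.1451  0.3864  0.2973  0.313   0.2117  0.0665  0.0679  0.0103 -1.    ]
[ -7.6  -1.   11.2  -0.    0.    2.1   8.5   0.4 -13.3   1.9   0.    1.
  -0.4  -0.9   2.    1.8   0.1   0.8]
down 0 -90:0* -75:13 -60:6 -45:1079 -30:3994 -15:7971 0:7895 15:3869 30:1013 45:2* 60:0* 75:0* 90:0*
down 15 -90:0* -75:0* -60:0* -45:606 -30:2255 -15:3583 0:3556 15:2190 30:561 45:0* 60:0* 75:0* 90:0*
down 25 -90:0* -75:0* -60:0* -45:169 -30:945 -15:1591 0:1578 15:914 30:150 45:0* 60:0* 75:0* 90:0*
down 35 -90:0* -75:0* -60:0* -45:0* -30:164 -15:395 0:390 15:154 30:0* 45:0* 60:0* 75:0* 90:0*
down 45 -90:0* -75:0* -60:0* -45:0* -30:0* -15:0* 0:0* 15:0* 30:0* 45:0* 60:0* 75:0* 90:0*
down 55 -90:0* -75:0* -60:0* -45:0* -30:0* -15:0* 0:0* 15:0* 30:0* 45:0* 60:0* 75:0* 90:0*
up 0 -90:0* -75:13 -60:6 -45:1079 -30:3994 -15:7971 0:7895 15:3869 30:1013 45:2* 60:0* 75:0* 90:0*
up 15 -90:0* -75:0* -60:0* -45:606 -30:2255 -15:3583 0:3556 15:2190 30:561 45:0* 60:0* 75:0* 90:0*
up 25 -90:0* -75:0* -60:0* -45:169 -30:945 -15:1591 0:1578 15:914 30:150 45:0* 60:0* 75:0* 90:0*
up 35 -90:0* -75:0* -60:0* -45:0* -30:164 -15:395 0:390 15:154 30:0* 45:0* 60:0* 75:0* 90:0*
up 45 -90:0* -75:0* -60:0* -45:0* -30:0* -15:0* 0:0* 15:0* 30:0* 45:0* 60:0* 75:0* 90:0*
up 55 -90:0* -75:0* -60:0* -45:0* -30:0* -15:0* 0:0* 15:0* 30:0* 45:0* 60:0* 75:0* 90:0*
```

```bash
python3 - <<'E'
from kin import *
k=np.load("k.npy")
for nm,xy,Y in (("wine",(.5897,-.3519),(-15,0,15,30,45)),("tgt",(.5172,-.0706),(30,45,60,75))):
  for tilt in (20,30):
    for yaw in Y:
        S=side(yaw,tilt); p=np.array([*xy,.215])+S.apply([0,0,.008])
        f=lambda q:(lambda A:np.r_[(A[0]-p)*1e3,(A[1].inv()*S).as_rotvec()*200])(fk(q,k))
        r=least_squares(f,[-.82,-.16,-.9,-.3,.27,-.15],bounds=(LO,HI)); print(nm,tilt,yaw,round(r.cost,1),r.x.round(2))
E
```

```text
wine 20 -15 0.0 [-0.9   0.29 -0.96 -0.84  0.58 -0.24]
wine 20 0 0.0 [-1.01  0.38 -0.82 -0.6   0.91 -0.49]
wine 20 15 0.0 [-1.07  0.49 -0.6  -0.11  1.15 -0.94]
wine 20 30 0.0 [-1.09  0.63 -0.33  0.69  1.22 -1.66]
wine 20 45 0.0 [-1.07  0.78 -0.02  1.41  1.13 -2.26]
wine 30 -15 0.0 [-0.87  0.21 -0.83 -0.43  0.51 -0.33]
wine 30 0 0.0 [-0.97  0.29 -0.71 -0.21  0.79 -0.62]
wine 30 15 0.0 [-1.03  0.42 -0.52  0.19  0.98 -1.04]
wine 30 30 0.0 [-1.05  0.55 -0.27  0.73  1.05 -1.56]
wine 30 45 0.0 [-1.04  0.71  0.02  1.27  1.   -2.03]
tgt 20 30 337.9 [-0.86  0.15 -1.03  0.17  1.15 -1.29]
tgt 20 45 0.0 [-0.89  0.29 -0.97  0.55  1.21 -1.83]
tgt 20 60 0.0 [-0.85  0.43 -0.73  1.13  1.1  -2.34]
tgt 20 75 0.0 [-0.79  0.55 -0.48  1.48  0.95 -2.6 ]
tgt 30 30 30.1 [-0.81  0.01 -1.03  0.18  0.98 -1.14]
tgt 30 45 0.0 [-0.83  0.16 -0.89  0.58  1.05 -1.64]
tgt 30 60 0.0 [-0.81  0.31 -0.68  1.02  0.99 -2.08]
tgt 30 75 0.0 [-0.76  0.45 -0.45  1.35  0.87 -2.38]
```

```bash
python3 - <<'E'
from kin import *
k=np.load("k.npy")
print("box",ray_z("top",(486,197),0.),ray_z("top",(486,197),.2))
S=side(50,27); h=np.array([np.cos(np.radians(50)),np.sin(np.radians(50)),0])
tcp=np.array([.5897,-.3515,.212])+S.apply([0,0,.008]); print(tcp)
a,b=rows([((.46,-.42,.36),S)],da=8.); a,b=rows([(tcp-.11*h,S)],a,b); rows([(tcp,S)],a,b,dm=.02)
for P in ((.46,-.42,.36),tcp-.11*h,tcp):
    r=ik(np.array(P),S,k); print(r[0].round(1),r[1].round(2))
E
```

```text
box [ 0.65922243 -0.48566209  0.        ] [ 0.63165146 -0.42730241  0.2       ]
[ 0.59428182 -0.3460396   0.20836808]
10 [[-0.078, -0.093, -0.042, -0.039, -0.001, -0.021], [-0.072, -0.092, -0.054, -0.039, -0.001, -0.021], [-0.066, -0.089, -0.064, -0.039, -0.001, -0.021], [-0.061, -0.085, -0.075, -0.039, -0.001, -0.021], [-0.056, -0.079, -0.085, -0.038, -0.001, -0.021], [-0.051, -0.072, -0.094, -0.039, -0.001, -0.021], [-0.047, -0.063, -0.102, -0.038, -0.001, -0.021], [-0.043, -0.053, -0.108, -0.039, -0.001, -0.021], [-0.04, -0.042, -0.114, -0.038, -0.0, -0.021], [-0.038, -0.032, -0.119, -0.039, -0.0, -0.021]]
end [ 0.46   -0.42    0.3599] 0.09835105261363816
4 [[0.25, -0.115, 0.205, 0.0, -0.0, -0.0], [0.25, -0.116, 0.205, 0.0, -0.0, -0.0], [0.25, -0.115, 0.205, 0.0, -0.0, -0.0], [0.249, -0.116, 0.204, 0.0, -0.0, -0.0]]
end [ 0.5236 -0.4303  0.2084] 0.09835105261363816
6 [[-0.07, -0.0, 0.136, 0.0, -0.0, -0.0], [-0.069, -0.0, 0.136, 0.0, -0.0, -0.0], [-0.07, -0.0, 0.136, 0.0, -0.0, -0.0], [-0.069, -0.0, 0.136, 0.0, -0.0, -0.0], [-0.07, -0.0, 0.136, 0.0, -0.0, -0.0], [-0.069, -0.0, 0.137, 0.0, -0.0, -0.0]]
end [ 0.5943 -0.346   0.2083] 0.09835105261363816
0.0 [-1.26  0.67  0.4   2.11  0.86 -2.51]
0.0 [-1.18  0.88  0.29  1.71  0.92 -2.42]
0.0 [-1.04  0.79  0.11  1.46  1.   -2.22]
```

Call:
drive_tool(
  series=[
    [[-0.056,-0.066,-0.03,-0.0275,-0.0007,-0.015],[-0.053,-0.066,-0.036,-0.0275,-0.0007,-0.015],[-0.05,-0.065,-0.042,-0.0275,-0.0007,-0.015],[-0.047,-0.063,-0.047,-0.0275,-0.0007,-0.015],[-0.044,-0.061,-0.052,-0.0275,-0.0007,-0.015],[-0.041,-0.059,-0.057,-0.0275,-0.0007,-0.015],[-0.039,-0.056,-0.062,-0.0275,-0.0007,-0.015],[-0.037,-0.052,-0.066,-0.0275,-0.0007,-0.015],[-0.035,-0.047,-0.07,-0.0275,-0.0007,-0.015],[-0.033,-0.042,-0.074,-0.0275,-0.0007,-0.015],[-0.031,-0.037,-0.078,-0.0275,-0.0007,-0.015],[-0.029,-0.032,-0.081,-0.0275,-0.0007,-0.015],[-0.028,-0.027,-0.083,-0.0275,-0.0007,-0.015],[-0.027,-0.023,-0.085,-0.0275,-0.0007,-0.015],[0,0,0,0,0,0]],
  ],
)

```text
clock: 7.25
tcp_pos: [0.4596, -0.4234, 0.3608]
orientation: [0.476, -0.357, 0.774, 0.217]
wrist_force: [0.0, -0.4, 0.0]
finger_gap: 0.0851
grip_force: 0.0
```

```bash
cat > g.py <<'E'
from plan import *
p,R,s=pose(); print(p,s["joint_pos"].round(2),s["clock"])
S=side(50,27); h=np.array([np.cos(np.radians(50)),np.sin(np.radians(50)),0])
tcp=np.array([.5897,-.3515,.212])+S.apply([0,0,.008]); print("rot err deg",np.degrees((R.inv()*S).as_rotvec()))
a,b=rows([(tcp-.11*h,S)]); rows([(tcp,S)],a,b,dm=.02)
E
python3 g.py
```

```text
[ 0.45964025 -0.42338078  0.3608086 ] [-1.25  0.78  0.62  2.2   0.87 -2.5 ] 7.25
rot err deg [-0.63438949  0.09977081 -0.09841501]
4 [[0.249, -0.109, 0.211, -0.001, 0.0, -0.0], [0.249, -0.11, 0.211, -0.001, 0.0, -0.0], [0.25, -0.111, 0.211, -0.001, 0.0, -0.0], [0.249, -0.112, 0.211, -0.001, 0.001, -0.001]]
end [ 0.5237 -0.4303  0.2084] 0.11444081628767491
6 [[-0.07, -0.0, 0.136, 0.0, -0.0, 0.0], [-0.069, -0.0, 0.136, 0.0, -0.0, 0.0], [-0.07, -0.0, 0.136, 0.0, -0.0, 0.0], [-0.069, -0.0, 0.136, 0.0, -0.0, 0.0], [-0.07, -0.001, 0.136, 0.0, -0.0, 0.0], [-0.069, -0.0, 0.136, 0.0, -0.0, 0.0]]
end [ 0.5943 -0.346   0.2083] 0.11444081628767491
```

Call:
drive_tool(
  series=[
    [[0.25,-0.11,0.211,-0.001,0,0],[0.25,-0.11,0.211,-0.001,0,0],[0.25,-0.11,0.211,-0.001,0,0],[0.25,-0.11,0.211,-0.001,0,0],[0,0,0,0,0,0]],
  ],
)

```text
clock: 7.88
tcp_pos: [0.5234, -0.4267, 0.2074]
orientation: [0.473, -0.36, 0.772, 0.224]
wrist_force: [-0.1, -0.0, 0.9]
finger_gap: 0.0852
grip_force: 0.0
```

```bash
python3 - <<'E'
from plan import *
p,R,s=pose(); print(p,s["joint_pos"].round(2),s["clock"])
S=side(50,27); tcp=np.array([.5897,-.3515,.212])+S.apply([0,0,.008]); print("rot err deg",np.degrees((R.inv()*S).as_rotvec()))
rows([(tcp,S)],dm=.02)
viewer.read_camera("wrist")
i=viewer.camera_info("wrist"); Tc=i["T_tool_cam"]; ci=[]
for P in ([.5897,-.3515,.24],[.5897,-.3515,.19]):
    c=Tc[:3,:3].T@(R.inv().apply(np.array(P)-p)-Tc[:3,3]); u=i["intrinsics"]@c; print(u[:2]/u[2],c[2])
for d in models.silhouettes("wine","wrist")[:3]:
    m=d["region"]; ys=np.where(m.any(1))[0]; print(d["score"],d["location"],[(int(y),int(np.where(m[y])[0].min()),int(np.where(m[y])[0].max())) for y in ys[-1:0:-15][:9]])
E
```

```text
[ 0.52342829 -0.4266563   0.20741165] [-1.16  0.91  0.52  1.9   0.92 -2.41] 7.875
rot err deg [ 0.27189453  0.16817951 -0.18912878]
6 [[-0.068, -0.004, 0.132, 0.0, 0.0, -0.0], [-0.069, -0.004, 0.132, 0.0, 0.0, -0.0], [-0.068, -0.004, 0.133, 0.0, 0.0, -0.0], [-0.069, -0.004, 0.132, 0.001, 0.0, -0.0], [-0.068, -0.003, 0.133, 0.0, 0.0, -0.001], [-0.069, -0.003, 0.132, 0.001, 0.001, -0.0]]
end [ 0.5943 -0.346   0.2084] 0.015304267929317219
[322.47324107 385.55299859] 0.2443797703398238
[322.26706569 297.14576149] 0.25186741901907794
0.85 [210.1, 174.0] [(373, 206, 214), (358, 206, 222), (343, 204, 220), (328, 202, 222), (313, 184, 222), (298, 184, 223), (283, 182, 226), (268, 174, 235), (253, 166, 244)]
0.81 [321.7, 162.0] [(391, 314, 325), (376, 297, 348), (361, 299, 346), (346, 300, 345), (331, 299, 346), (316, 299, 346), (301, 299, 345), (286, 299, 345), (271, 296, 350)]
0.62 [370.4, 267.0] [(343, 357, 375), (328, 355, 377), (313, 355, 377), (298, 355, 376), (283, 348, 382), (268, 353, 387), (253, 362, 388), (238, 370, 387), (223, 373, 387)]
```

Call:
drive_tool(
  series=[
    [[-0.068,-0.004,0.132,0,0,0],[-0.068,-0.004,0.132,0,0,0],[-0.068,-0.004,0.132,0,0,0],[-0.068,-0.004,0.132,0,0,0],[-0.068,-0.004,0.132,0,0,0],[-0.068,-0.002,0.132,0,0,0],[0,0,0,0,0,0],[0,0,0,0,0,0]],
  ],
)

```text
clock: 8.98
tcp_pos: [0.5937, -0.3483, 0.2115]
orientation: [0.474, -0.361, 0.772, 0.221]
wrist_force: [-0.8, -0.3, -0.2]
finger_gap: 0.0854
grip_force: 0.0
```

Call:
drive_tool(
  series=[
    [[0,0,0,0,0,0],[0,0,0,0,0,0],[0,0,0,0,0,0],[0,0,0,0,0,0],[0,0,0,0,0,0],[0,0,0,0,0,0],[0,0,0,0,0,0],[0,0,0,0,0,0]],
  ],
  jaw=-1,
  grip_force=60,
)

```text
clock: 9.98
tcp_pos: [0.5942, -0.3474, 0.2096]
orientation: [0.473, -0.361, 0.772, 0.223]
wrist_force: [-0.3, -1.0, -0.5]
finger_gap: 0.0259
grip_force: 58.8
```

```bash
cat > t.py <<'E'
from kin import *
k=np.load("k.npy"); p,R,s=pose(); print(p,s["joint_pos"].round(2),s["clock"])
S=side(50,27); dl=np.array([.5172-.5897,-.0706+.3515,0]); print("shift",dl)
tg=np.array(p)+dl
print("path check:",[round(float(ik(p+dl*f+[0,0,.012],S,k)[0]),1) for f in (.3,.6,.8,1)], ik(tg,S,k)[1].round(2))
a,b=rows([(p+[0,0,.012],R)],dm=.006); a,b=rows([(tg+[0,0,.012],R)],a,b,dm=.025)
print("error between lateral center", )
E
python3 t.py
```

```text
[ 0.59423551 -0.34735984  0.20960983] [-1.02  0.8   0.34  1.67  1.01 -2.21] 9.975
shift [-0.0725  0.2809  0.    ]
path check: [0.0, 0.0, 0.0, 0.0] [-0.85  0.25 -0.85  0.74  1.08 -1.87]
3 [[-0.03, 0.0, -0.015, 0.0, 0.0, 0.0], [-0.03, 0.0, -0.015, 0.0, 0.0, 0.0], [-0.029, 0.0, -0.015, 0.0, 0.0, 0.0]]
end [ 0.5943 -0.3474  0.2216] 0.0
12 [[-0.053, 0.164, 0.105, 0.0, 0.0, 0.0], [-0.053, 0.164, 0.105, 0.0, 0.0, 0.0], [-0.053, 0.163, 0.105, 0.0, 0.0, 0.0], [-0.053, 0.164, 0.105, 0.0, 0.0, 0.0], [-0.053, 0.163, 0.105, 0.0, 0.0, 0.0], [-0.053, 0.164, 0.105, 0.0, 0.0, 0.0], [-0.053, 0.163, 0.105, 0.0, 0.0, 0.0], [-0.053, 0.164, 0.105, 0.0, 0.0, 0.0], [-0.053, 0.163, 0.105, 0.0, 0.0, 0.0], [-0.053, 0.164, 0.105, 0.0, 0.0, 0.0], [-0.053, 0.163, 0.105, 0.0, 0.0, 0.0], [-0.052, 0.164, 0.105, 0.0, 0.0, 0.0]]
end [ 0.5217 -0.0665  0.2216] 0.0
error between lateral center
```

Call:
drive_tool(
  series=[
    [[-0.03,0,-0.015,0,0,0],[-0.03,0,-0.015,0,0,0],[-0.03,0,-0.015,0,0,0],[-0.018,0.055,0.035,0,0,0],[-0.035,0.11,0.07,0,0,0],[-0.053,0.164,0.105,0,0,0],[-0.053,0.164,0.105,0,0,0],[-0.053,0.164,0.105,0,0,0],[-0.053,0.164,0.105,0,0,0],[-0.053,0.164,0.105,0,0,0],[-0.053,0.164,0.105,0,0,0],[-0.035,0.11,0.07,0,0,0],[-0.018,0.055,0.035,0,0,0],[0,0,0,0,0,0]],
  ],
)

```text
clock: 11.72
tcp_pos: [0.5452, -0.159, 0.2221]
orientation: [0.473, -0.361, 0.772, 0.223]
wrist_force: [-0.0, -0.7, -6.8]
finger_gap: 0.026
grip_force: 59.2
```

```bash
cat > t2.py <<'E'
from plan import *
p,R,s=pose(); print(p,s["joint_pos"].round(2),s["clock"],s["wrist_force"])
S=side(50,27); print("rot err",np.degrees((R.inv()*S).as_rotvec()))
for c in CI: viewer.read_camera(c)
# bottle held: lifted by dz
dz=p[2]-.2096; prof=[(z+dz,r) for z,r in BOT]; M={}
b0=p[:2]+[.5897-.59424,-.3515+.34736]
for c in CI:
    ds=models.silhouettes("wine",c); e=proj(c,[*b0,.12])[0]
    d=min(ds,key=lambda d:np.linalg.norm(d["location"]-e)); print(c,d["location"],e,d["score"]); M[c]=d["region"]
print("dz",dz,"pred bottle",b0,"fit",fit(b0,M,prof))
tg=np.array([.59424-.0725,-.34736+.2809,.2096+.012])
rows([(tg,S)],dm=.022)
E
python3 t2.py
```

```text
[ 0.54524519 -0.1590003   0.22214709] [-0.91  0.44 -0.26  1.27  1.06 -2.02] 11.725 [-0.01089786 -0.676566   -6.76286868]
rot err [0.24926565 0.07813662 0.012771  ]
scene [262.2, 241.0] [260.48397031 237.61049031] 0.86
top [379.7, 235.7] [379.9037103  236.51745978] 0.56
dz 0.01254709239418833 pred bottle [ 0.54070519 -0.1631403 ] fit (array([ 0.53996683, -0.16448012]), np.float64(0.36499328316429736))
5 [[-0.042, 0.131, 0.085, 0.0, 0.0, -0.0], [-0.042, 0.131, 0.085, 0.0, 0.0, -0.0], [-0.043, 0.131, 0.084, 0.0, 0.0, -0.0], [-0.042, 0.131, 0.085, 0.001, 0.0, -0.0], [-0.043, 0.131, 0.084, 0.0, 0.0, -0.0]]
end [ 0.5218 -0.0664  0.2216] 0.08093778014520359
```

Call:
drive_tool(
  series=[
    [[-0.02,0.06,0.04,0,0,0],[-0.036,0.115,0.075,0,0,0],[-0.036,0.115,0.075,0,0,0],[-0.036,0.115,0.075,0,0,0],[-0.036,0.115,0.075,0,0,0],[-0.032,0.095,0.06,0,0,0],[-0.016,0.04,0.024,0,0,0],[0,0,0,0,0,0],[0,0,0,0,0,0]],
  ],
)

```text
clock: 13.05
tcp_pos: [0.5218, -0.0662, 0.2218]
orientation: [0.474, -0.361, 0.772, 0.222]
wrist_force: [0.0, -0.2, -5.7]
finger_gap: 0.026
grip_force: 59.3
```

```bash
cat >> t2.py <<'E'
im=viewer.read_camera("scene")[150:300,240:390,::-1]; im2=viewer.read_camera("top")[190:290,290:390,::-1]
cv2.imwrite("pics/%s.png"%__import__("sys").argv[1],np.hstack([cv2.resize(im,(400,400),interpolation=cv2.INTER_CUBIC),cv2.resize(im2,(400,400),interpolation=cv2.INTER_CUBIC)]))
E
python3 t2.py p1
```

```text
[ 0.5218365  -0.06615888  0.22181971] [-0.82  0.27 -0.5   1.04  1.09 -1.84] 13.05 [ 0.03434008 -0.22209494 -5.68498325]
rot err [0.19416525 0.08409784 0.01222024]
scene [300.3, 247.5] [299.71743351 245.31005311] 0.57
top [345.8, 246.1] [345.37801637 245.79551948] 0.51
dz 0.012219705897218186 pred bottle [ 0.5172965  -0.07029888] fit (array([ 0.51749177, -0.07043729]), np.float64(0.4006976283753745))
1 [[0.001, -0.002, -0.002, 0.001, 0.001, -0.0]]
end [ 0.5217 -0.0665  0.2216] 0.09566556624320288
```

View pics/p1.png

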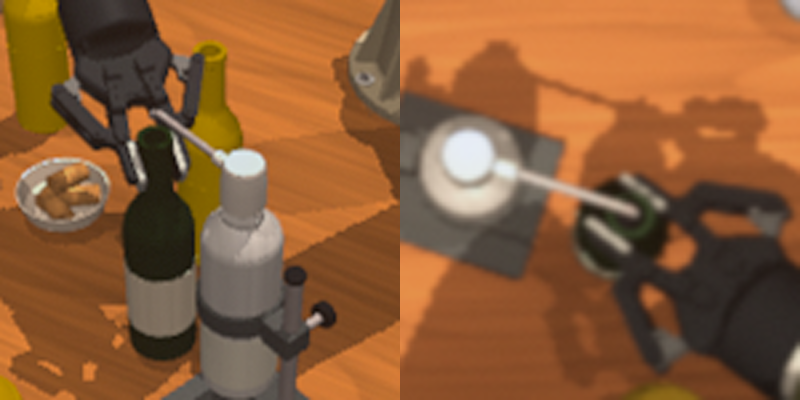

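In the scene crop the bottle's mouth (155,140) sits plumb below the tube end (155,113). In the top crop the tube tip (638,212) ends over the dark mouth. I'm lowering it now.

Call:
drive_tool(
  series=[
    [[0.022,0,0.011,0,0,0],[0.022,0,0.011,0,0,0],[0.015,0,0.0075,0,0,0],[0.011,0,0.0055,0,0,0],[0.008,0,0.004,0,0,0],[0.006,0,0.003,0,0,0],[0.004,0,0.002,0,0,0],[0,0,0,0,0,0]],
  ],
)

```text
clock: 14.35
tcp_pos: [0.5215, -0.0657, 0.2099]
orientation: [0.473, -0.361, 0.772, 0.223]
wrist_force: [0.1, -1.0, -7.4]
finger_gap: 0.0258
grip_force: 59.3
```

Call:
drive_tool(
  series=[
    [[0.003,0,0.0015,0,0,0],[0.003,0,0.0015,0,0,0],[0,0,0,0,0,0]],
  ],
)

```text
clock: 14.72
tcp_pos: [0.5216, -0.0656, 0.2095]
orientation: [0.474, -0.361, 0.772, 0.223]
wrist_force: [-0.6, 0.2, -2.0]
finger_gap: 0.026
grip_force: 59.3
```

Call:
drive_tool(
  series=[
    [[0.002,0,0.001,0,0,0],[0,0,0,0,0,0]],
  ],
)

```text
clock: 14.98
tcp_pos: [0.5217, -0.0656, 0.2095]
orientation: [0.474, -0.361, 0.772, 0.223]
wrist_force: [-1.4, 0.2, 1.6]
finger_gap: 0.026
grip_force: 59.6
```

Call:
drive_tool(
  series=[
    [[0,0,0,0,0,0],[0,0,0,0,0,0],[0,0,0,0,0,0],[0,0,0,0,0,0]],
  ],
  jaw=0.4,
)

```text
clock: 15.48
tcp_pos: [0.5215, -0.0657, 0.2089]
orientation: [0.473, -0.361, 0.772, 0.223]
wrist_force: [0.5, -0.9, -0.1]
finger_gap: 0.0597
grip_force: 0.0
```

```bash
python3 - <<'E'
from kin import *
k=np.load("k.npy"); p,R,s=pose(); print(p,s["finger_gap"],s["wrist_force"])
h=np.array([np.cos(np.radians(50)),np.sin(np.radians(50)),0])
a,b=rows([(p-.10*h,R)],dm=.02)
a,b=rows([(p-.13*h+[0,0,.22],R)],a,b)
print(ik(a,b,k))
# tool-down target above cap, various x headings
for yaw in (-150,-120,-90,-60,-30,0,30,60,90,120,150,180):
    y=np.radians(yaw); x=np.array([np.cos(y),np.sin(y),0]); z=np.array([0,0,-1.]); S=Ro.from_matrix(np.c_[x,np.cross(z,x),z])
    r=ik(np.array([.5506,.029,.38]),S,k); print(yaw,r[0].round(1),r[1].round(2),np.degrees((b.inv()*S).magnitude()).round())
E
```

```text
[ 0.5214974  -0.06570208  0.20885656] 0.059727335436371584 [ 0.50887098 -0.91755297 -0.08459416]
5 [[0.075, 0.001, -0.149, 0.0, 0.0, 0.0], [0.076, 0.0, -0.149, 0.0, 0.0, 0.0], [0.075, 0.001, -0.148, 0.0, 0.0, 0.0], [0.076, 0.0, -0.149, 0.0, 0.0, 0.0], [0.075, 0.001, -0.148, 0.0, 0.0, 0.0]]
end [ 0.4572 -0.1423  0.2089] 0.0
5 [[-0.304, 0.001, -0.211, 0.0, 0.0, 0.0], [-0.304, 0.001, -0.21, 0.0, 0.0, 0.0], [-0.305, 0.001, -0.211, 0.0, 0.0, 0.0], [-0.304, 0.001, -0.21, 0.0, 0.0, 0.0], [-0.305, 0.0, -0.211, 0.0, 0.0, 0.0]]
end [ 0.4379 -0.1653  0.4289] 0.0
(np.float64(4.500513094044093e-26), array([-1.12705799,  0.01648287, -0.29829397,  1.9360814 ,  0.94962153,
       -2.3512895 ]))
-150 0.0 [-0.08  0.31  0.47  1.73  0.   -0.59] 66.0
-120 0.0 [-0.08  0.31  0.47  1.73  0.   -1.12] 64.0
-90 0.0 [-0.08  0.31  0.47  1.73  0.   -1.64] 74.0
-60 0.0 [-0.08  0.31  0.47  1.73  0.   -2.16] 91.0
-30 0.0 [-0.08  0.31  0.47  1.73 -0.   -2.69] 113.0
0 0.0 [-0.08  0.31  0.47  1.73  0.    3.07] 138.0
30 0.0 [-0.08  0.31  0.47  1.73  0.    2.55] 163.0
60 0.0 [-0.08  0.31  0.47  1.73  0.    2.03] 172.0
90 0.0 [-0.08  0.31  0.47  1.73  0.    1.5 ] 146.0
120 0.0 [-0.08  0.31  0.47  1.73  0.    0.98] 122.0
150 0.0 [-0.08  0.31  0.47  1.73  0.    0.46] 99.0
180 0.0 [-0.08  0.31  0.47  1.73  0.   -0.07] 79.0
```

Call:
drive_tool(
  series=[
    [[0.0375,0,-0.075,0,0,0],[0.075,0,-0.149,0,0,0],[0.075,0,-0.149,0,0,0],[0.075,0,-0.149,0,0,0],[0.075,0,-0.149,0,0,0],[0.0375,0,-0.075,0,0,0],[-0.304,0,-0.21,0,0,0],[-0.304,0,-0.21,0,0,0],[-0.304,0,-0.21,0,0,0],[-0.304,0,-0.21,0,0,0],[-0.304,0,-0.21,0,0,0],[0,0,0,0,0,0]],
  ],
)

```text
clock: 16.98
tcp_pos: [0.4388, -0.1662, 0.4314]
orientation: [0.474, -0.362, 0.772, 0.22]
wrist_force: [0.3, -0.3, -0.5]
finger_gap: 0.0597
grip_force: 0.0
```

```bash
cat > chk.py <<'E'
from plan import *
for c in CI: viewer.read_camera(c)
M={}; b0=np.array([.5172,-.0706])
for c in CI:
    ds=models.silhouettes("wine",c); e=proj(c,[*b0,.11])[0]
    d=min(ds,key=lambda d:np.linalg.norm(d["location"]-e)); print(c,d["location"],e,d["score"]); M[c]=d["region"]
print("fit",fit(b0,M,BOT),[fit(b0,{c:M[c]},BOT) for c in CI])
E
python3 chk.py; python3 - <<'E'
from plan import *
p,R,s=pose(); print(p,s["joint_pos"].round(2),s["clock"])
y=np.radians(-125); x=np.array([np.cos(y),np.sin(y),0]); z=np.array([0,0,-1.]); S=Ro.from_matrix(np.c_[x,np.cross(z,x),z])
a,b=rows([((.5506,.029,.40),S)],da=7.)
im=viewer.read_camera("scene")[150:300,240:390,::-1]; im2=viewer.read_camera("top")[190:290,290:390,::-1]
cv2.imwrite("pics/p2.png",np.hstack([cv2.resize(im,(400,400),interpolation=cv2.INTER_CUBIC),cv2.resize(im2,(400,400),interpolation=cv2.INTER_CUBIC)]))
E
```

```text
scene [300.9, 251.4] [299.73772023 248.27403435] 0.81
top [343.0, 245.2] [345.32765398 246.04168196] 0.88
fit (array([ 0.51719222, -0.07024477]), np.float64(0.20105786105715195)) [(array([ 0.51723517, -0.0704832 ]), np.float64(0.0453367250982567)), (array([ 0.51649332, -0.06961157]), np.float64(0.15088916542892694))]
[ 0.4385442  -0.16549062  0.42801887] [-1.1   0.25 -0.05  1.94  0.96 -2.33] 17.175
10 [[-0.062, 0.032, 0.175, -0.001, 0.035, -0.002], [-0.082, 0.031, 0.167, -0.001, 0.035, -0.003], [-0.1, 0.03, 0.157, -0.001, 0.035, -0.002], [-0.116, 0.028, 0.146, -0.001, 0.035, -0.003], [-0.132, 0.027, 0.132, -0.002, 0.035, -0.003], [-0.146, 0.025, 0.117, -0.002, 0.035, -0.002], [-0.158, 0.023, 0.1, -0.001, 0.035, -0.002], [-0.168, 0.021, 0.082, -0.002, 0.035, -0.003], [-0.176, 0.02, 0.064, -0.001, 0.035, -0.002], [-0.183, 0.018, 0.043, -0.002, 0.035, -0.003]]
end [0.5506 0.029  0.4001] 0.07821234649538356
```

View pics/p2.png

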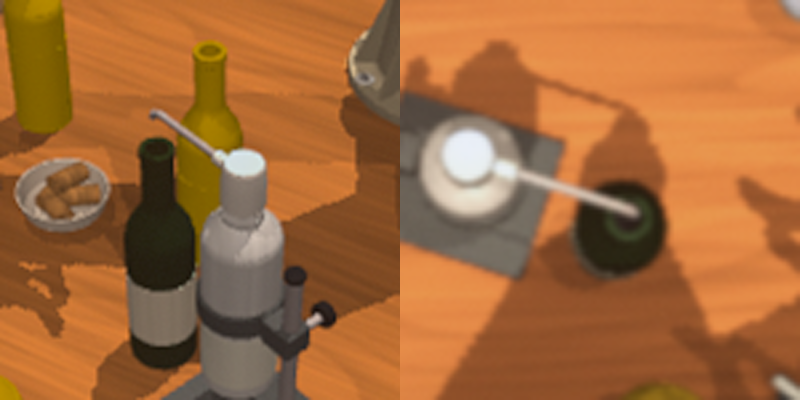

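The bottle stands upright and free with its mouth under the tube end: scene crop mouth (155,148) and tip (155,113). The two camera fits agree with the target to about 1 mm. Next is the cap.

Call:
drive_tool(
  series=[
    [[-0.062,0.032,0.175,-0.001,0.035,-0.0025],[-0.082,0.031,0.167,-0.001,0.035,-0.0025],[-0.1,0.03,0.157,-0.001,0.035,-0.0025],[-0.116,0.028,0.146,-0.001,0.035,-0.0025],[-0.132,0.027,0.132,-0.002,0.035,-0.0025],[-0.146,0.025,0.117,-0.002,0.035,-0.0025],[-0.158,0.023,0.1,-0.002,0.035,-0.0025],[-0.168,0.021,0.082,-0.002,0.035,-0.0025],[-0.176,0.02,0.064,-0.001,0.035,-0.0025],[-0.183,0.018,0.043,-0.001,0.035,-0.0025],[0,0,0,0,0,0]],
  ],
  jaw=-1,
)

```text
clock: 18.65
tcp_pos: [0.5515, 0.0315, 0.3981]
orientation: [-0.002, -0.464, 0.886, 0.002]
wrist_force: [-0.2, 0.9, 0.1]
finger_gap: -0.0002
grip_force: 0.0
```

```bash
cat > c.py <<'E'
from plan import *
import sys
X=[float(v) for v in sys.argv[1:4]]
p,R,s=pose(); print(p,s["joint_pos"].round(2),s["clock"],s["wrist_force"],s["finger_gap"])
y=np.radians(-125); x=np.array([np.cos(y),np.sin(y),0]); z=np.array([0,0,-1.]); S=Ro.from_matrix(np.c_[x,np.cross(z,x),z])
rows([(X,S)],da=7.)
E
python3 c.py .5506 .0289 .325
```

```text
[0.55149486 0.0314543  0.39807707] [-0.09  0.29  0.39  1.68  0.   -1.05] 18.65 [-0.21913303  0.92489484  0.09820068] -0.00016411158955102469
2 [[0.01, -0.004, 0.304, 0.001, -0.0, 0.001], [0.011, -0.004, 0.305, 0.0, -0.0, 0.001]]
end [0.5506 0.0289 0.325 ] 0.08511533806387923
```

Call:
drive_tool(
  series=[
    [[0.007,-0.003,0.25,0.0005,0,0.0005],[0.007,-0.003,0.25,0.0005,0,0.0005],[0.006,-0.002,0.13,0,0,0.001],[0.002,0,0.04,0,0,0],[0,0,0,0,0,0]],
  ],
)

```text
clock: 19.27
tcp_pos: [0.5497, 0.0255, 0.3206]
orientation: [0.001, -0.459, 0.889, -0.001]
wrist_force: [0.5, 0.0, 0.4]
finger_gap: -0.0001
grip_force: 0.0
```

Call:
drive_tool(
  series=[
    [[0,0,0.01,0,0,0],[0,0,0.01,0,0,0],[0,0,0.01,0,0,0],[0,0,0.01,0,0,0]],
  ],
)

```text
clock: 19.77
tcp_pos: [0.5501, 0.026, 0.3156]
orientation: [0.001, -0.459, 0.888, -0.001]
wrist_force: [0.2, -0.4, -0.4]
finger_gap: 0.0001
grip_force: 0.0
```

Call:
drive_tool(
  series=[
    [[-0.02,0.012,0,0,0,0],[0,0,0.01,0,0,0],[0,0,0.01,0,0,0],[0,0,0.01,0,0,0],[0,0,0.01,0,0,0],[0,0,0.01,0,0,0]],
  ],
)

```text
clock: 20.52
tcp_pos: [0.5503, 0.0287, 0.3095]
orientation: [0.001, -0.459, 0.888, -0.001]
wrist_force: [-0.1, 0.4, -0.0]
finger_gap: -0.0005
grip_force: 0.0
```

Call:
drive_tool(
  series=[
    [[0,0,0.01,0,0,0],[0,0,0.01,0,0,0],[0,0,0.01,0,0,0]],
  ],
)

```text
clock: 20.9
tcp_pos: [0.5503, 0.0287, 0.306]
orientation: [0.001, -0.459, 0.888, -0.001]
wrist_force: [-0.4, -0.3, -0.4]
finger_gap: 0.0
grip_force: 0.0
```

Call:
drive_tool(
  series=[
    [[0,0,0.01,0,0,0],[0,0,0.01,0,0,0]],
  ],
)

```text
clock: 21.15
tcp_pos: [0.5503, 0.0287, 0.304]
orientation: [0.001, -0.459, 0.888, -0.001]
wrist_force: [-1.3, 0.7, 3.9]
finger_gap: 0.0003
grip_force: 2.0
```

Call:
drive_tool(
  series=[
    [[0,0,0.01,0,0,0],[0,0,0.01,0,0,0]],
  ],
)

```text
clock: 21.4
tcp_pos: [0.5504, 0.0287, 0.3018]
orientation: [0.002, -0.459, 0.888, -0.002]
wrist_force: [-1.7, -0.4, 5.8]
finger_gap: 0.0001
grip_force: 2.8
```

Call:
drive_tool(
  series=[
    [[0,0,0.01,0,0,0],[0,0,0.01,0,0,0]],
  ],
)

```text
clock: 21.65
tcp_pos: [0.5504, 0.0288, 0.2995]
orientation: [0.002, -0.459, 0.888, -0.002]
wrist_force: [-1.8, -0.2, 7.6]
finger_gap: 0.0
grip_force: 3.5
```

Call:
drive_tool(
  series=[
    [[0,0,0.007,0,0,0],[0,0,0.006,0,0,0]],
  ],
)

```text
clock: 21.9
tcp_pos: [0.5504, 0.0287, 0.2982]
orientation: [0.002, -0.459, 0.888, -0.002]
wrist_force: [-1.7, 0.3, 7.9]
finger_gap: -0.0002
grip_force: 4.0
```

Call:
drive_tool(
  series=[
    [[0,0,0.006,0,0,0]],
  ],
)

```text
clock: 22.02
tcp_pos: [0.5504, 0.0287, 0.2976]
orientation: [0.002, -0.459, 0.888, -0.002]
wrist_force: [-1.6, 0.4, 8.8]
finger_gap: 0.0001
grip_force: 4.2
```

Call:
drive_tool(
  series=[
    [[0,0,0.006,0,0,0]],
  ],
)

```text
clock: 22.15
tcp_pos: [0.5504, 0.0287, 0.2973]
orientation: [0.002, -0.459, 0.888, -0.002]
wrist_force: [-4.3, -0.2, 12.9]
finger_gap: -0.0001
grip_force: 6.4
```

Call:
drive_tool(
  series=[
    [[0,0,0.002,0,0,0],[0,0,0,0,0,0]],
  ],
)

```text
clock: 22.4
tcp_pos: [0.5504, 0.0287, 0.2974]
orientation: [0.002, -0.459, 0.888, -0.002]
wrist_force: [-2.5, 1.1, 11.0]
finger_gap: -0.0001
grip_force: 5.5
```

Call:
drive_tool(
  series=[
    [[0,0,0,0,0,0],[0,0,0,0,0,0],[0,0,0,0,0,0],[0,0,0,0,0,0],[0,0,0,0,0,0],[0,0,0,0,0,0],[0,0,0,0,0,0],[0,0,0,0,0,0]],
  ],
)

```text
clock: 23.4
tcp_pos: [0.5504, 0.0288, 0.2973]
orientation: [0.002, -0.459, 0.888, -0.002]
wrist_force: [-3.3, -0.4, 10.8]
finger_gap: 0.0001
grip_force: 5.5
```

Call:
drive_tool(
  series=[
    [[0,0,-0.015,0,0,0],[0,0,-0.015,0,0,0],[0,0,-0.015,0,0,0],[0,0,-0.015,0,0,0],[0,0,-0.015,0,0,0],[0,0,-0.015,0,0,0],[0,0,-0.03,0,0,0],[0,0,-0.1,0,0,0],[0,0,-0.2,0,0,0],[0,0,-0.1,0,0,0],[0,0,0,0,0,0]],
  ],
)

```text
clock: 24.78
tcp_pos: [0.5507, 0.0287, 0.3591]
orientation: [0.002, -0.459, 0.888, -0.002]
wrist_force: [-0.2, -0.0, -0.4]
finger_gap: 0.0001
grip_force: 0.0
```

```bash
python3 chk.py; python3 - <<'E'
from plan import *
viewer.read_camera("scene");viewer.read_camera("top")
for c in CI:
    m=models.silhouettes("timer_button",c)
    for d in m[:2]: print(c,d["score"],d["location"],ray_z(c,d["location"],.058))
im=viewer.read_camera("scene")[160:260,260:360,::-1]; im2=viewer.read_camera("top")[250:310,200:260,::-1]
cv2.imwrite("pics/p3.png",np.hstack([cv2.resize(im,(400,400),interpolation=cv2.INTER_CUBIC),cv2.resize(im2,(400,400),interpolation=cv2.INTER_CUBIC)]))
E
sed -i 's/rows(\[(X,S)\],da=7.)/rows([((X[0],X[1],p[2]),S),(X,S)],da=7.,dm=.05)/' c.py; python3 c.py .4446 .2476 .10
```

```text
scene [300.7, 251.3] [299.73772023 248.27403435] 0.79
top [346.6, 246.0] [345.32765398 246.04168196] 0.72
fit (array([ 0.51727385, -0.07090155]), np.float64(0.26647755160670883)) [(array([ 0.51708859, -0.07172797]), np.float64(0.059489134262807886)), (array([ 0.51576979, -0.06940653]), np.float64(0.19057401812688823))]
scene 0.46 [437.4, 295.1] [0.44806007 0.24986451 0.058     ]
top 0.4 [229.3, 277.0] [0.43925145 0.25021705 0.058     ]
[0.55000081 0.02882838 0.35768424] [-0.09  0.26  0.26  1.56 -0.   -1.05] 25.275 [ 0.34458545  0.13204394 -0.85640964] -0.00017161549457211974
11 [[-0.196, 0.354, -0.001, -0.0, 0.0, -0.0], [-0.196, 0.354, -0.001, -0.0, 0.0, -0.0], [-0.196, 0.354, -0.001, -0.0, 0.0, -0.001], [-0.197, 0.354, -0.001, -0.0, 0.0, -0.0], [-0.197, 0.354, -0.001, -0.001, 0.0, -0.001], [0.0, -0.0, 0.358, 0.0, 0.0, 0.0], [0.0, -0.0, 0.358, 0.0, 0.0, 0.0], [0.0, -0.0, 0.358, 0.0, 0.0, 0.0], [0.001, -0.0, 0.358, 0.0, 0.0, 0.0], [0.0, -0.0, 0.358, 0.0, 0.0, 0.0], [0.001, -0.001, 0.358, 0.0, 0.0, 0.0]]
end [0.4446 0.2476 0.1   ] 0.052480060020080994
```

View pics/p3.png

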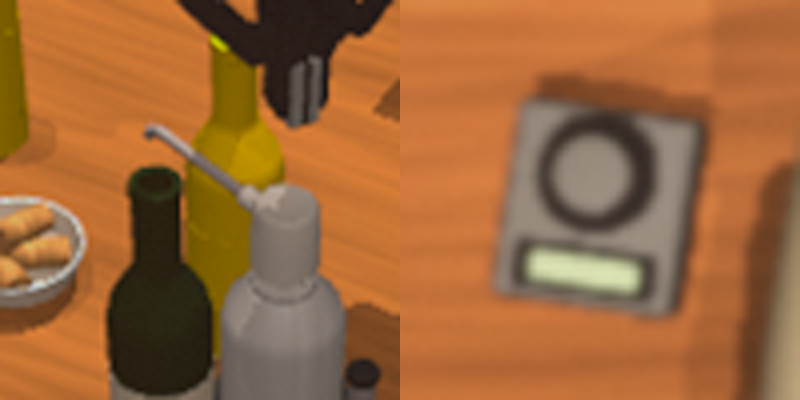

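The cap has sprung back and the bottle is unmoved under the tip. The button is centred at crop (590,173), about (0.444, 0.2495).

Call:
drive_tool(
  series=[
    [[-0.1,0.18,0,0,0,0],[-0.2,0.36,0,0,0,0],[-0.2,0.36,0,0,0,0],[-0.2,0.36,0,0,0,0],[-0.2,0.36,0,0,0,0],[-0.09,0.16,0,0,0,0],[0,0,0.3,0,0,0],[0,0,0.4,0,0,0],[0,0,0.4,0,0,0],[0,0,0.4,0,0,0],[0,0,0.4,0,0,0],[0,0,0.2,0,0,0],[0,0,0,0,0,0]],
  ],
)

```text
clock: 26.9
tcp_pos: [0.4437, 0.2483, 0.1035]
orientation: [-0.001, -0.459, 0.888, -0.001]
wrist_force: [0.0, -0.1, -0.9]
finger_gap: -0.0002
grip_force: 0.0
```

```bash
python3 c.py .444 .2492 .0755
```

```text
[0.44365991 0.2482728  0.10350683] [ 0.35  0.27 -0.36  0.94 -0.   -0.6 ] 26.9 [ 0.03781477 -0.06908994 -0.92421002] -0.00021212394145220923
2 [[-0.008, 0.002, -0.0, -0.0, -0.001, -0.002], [0.0, 0.0, 0.233, -0.0, 0.0, 0.0]]
end [0.444  0.2492 0.0755] 0.03709691252394222
```

Down to contact (about 0.0705), then a slow press.

Call:
drive_tool(
  series=[
    [[-0.004,0,0.08,0,0,0],[-0.004,0,0.08,0,0,0],[0,0,0.06,0,0,0],[0,0,0.02,0,0,0],[0,0,0.01,0,0,0],[0,0,0.01,0,0,0],[0,0,0.01,0,0,0],[0,0,0.01,0,0,0]],
  ],
)

```text
clock: 27.9
tcp_pos: [0.4461, 0.2497, 0.0718]
orientation: [0.001, -0.459, 0.888, -0.001]
wrist_force: [0.2, -0.9, 0.9]
finger_gap: -0.0
grip_force: 0.0
```

Call:
drive_tool(
  series=[
    [[0,0,0.01,0,0,0],[0,0,0.01,0,0,0]],
  ],
)

```text
clock: 28.15
tcp_pos: [0.4461, 0.2497, 0.0695]
orientation: [0.001, -0.459, 0.888, -0.001]
wrist_force: [-0.3, -0.1, 2.4]
finger_gap: -0.0
grip_force: 1.1
```

Call:
drive_tool(
  series=[
    [[0,0,0.01,0,0,0],[0,0,0.01,0,0,0],[0,0,0.008,0,0,0]],
  ],
)

```text
clock: 28.52
tcp_pos: [0.4461, 0.2497, 0.0661]
orientation: [0.001, -0.459, 0.888, -0.001]
wrist_force: [-0.9, -0.7, 4.1]
finger_gap: 0.0
grip_force: 2.1
```

Call:
drive_tool(
  series=[
    [[0,0,0.008,0,0,0],[0,0,0.006,0,0,0]],
  ],
)

```text
clock: 28.78
tcp_pos: [0.4462, 0.2497, 0.0649]
orientation: [0.001, -0.459, 0.888, -0.001]
wrist_force: [-3.7, -1.8, 13.3]
finger_gap: 0.0003
grip_force: 6.4
```

On its stop (13 N, above the 5 N of the spring). Hold briefly, then release and rise.

Call:
drive_tool(
  series=[
    [[0,0,0,0,0,0],[0,0,0,0,0,0],[0,0,-0.02,0,0,0],[0,0,-0.03,0,0,0],[0,0,-0.04,0,0,0],[0,0,-0.1,0,0,0],[0,0,-0.3,0,0,0],[0,0,-0.3,0,0,0],[0,0,-0.2,0,0,0],[0,0,0,0,0,0],[0,0,0,0,0,0]],
  ],
)

```text
clock: 30.15
tcp_pos: [0.4453, 0.2496, 0.1826]
orientation: [0.001, -0.459, 0.888, -0.001]
wrist_force: [-0.7, 0.3, -0.8]
finger_gap: -0.0001
grip_force: 0.0
```

```bash
python3 chk.py; python3 - <<'E'
from h import *
im=viewer.read_camera("scene"); cv2.imwrite("pics/end.png",im[:,:,::-1]); s=env.get_state(); print(s["clock"],s["qvel"].round(3))
E
```

```text
scene [298.0, 251.6] [299.73772023 248.27403435] 0.61
top [343.2, 250.3] [345.32765398 246.04168196] 0.78
fit (array([ 0.51683908, -0.07006499]), np.float64(0.18156504259739992)) [(array([ 0.51723595, -0.07074821]), np.float64(0.03816685904545958)), (array([ 0.51581343, -0.06760371]), np.float64(0.10182228517922731))]
30.4 [ 0.001 -0.001  0.009  0.003 -0.    -0.   ]
```

View pics/end.png

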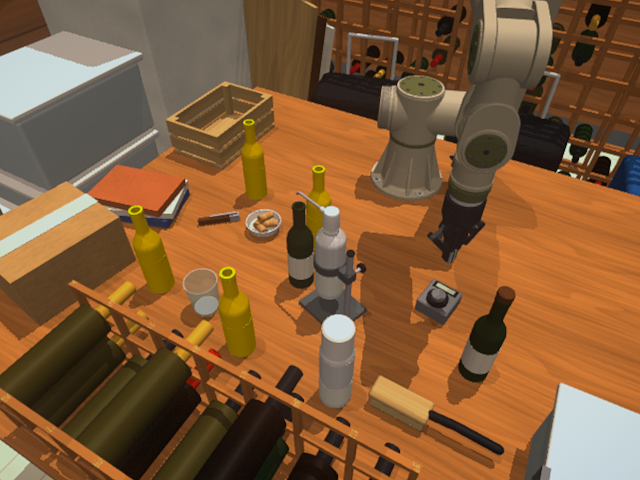

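The bottle stands under the outlet at (300,250). Everything else is where it was, and the arm is clear above the timer.

```bash
python3 -c "
from workcell import order
print(order.hand_in())"
```

```text
the job is handed in; nothing more can be done
None
```

I stood the opened bottle under the outlet, pressed the can's cap to its stop, held it for just over a second and released it, then pressed the timer button fully and released it; I handed the job in at about 30 s, and no verdict came back.

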